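Park the stroke slide, then hold the index plunger out

TASK

I want to turn the round cell carrier by hand, so first park the drive: move the stroke slide along its track until the point on its side stands exactly opposite the pointed clamp (not the square-ended one), and leave it there. Then pull the carrier's sprung index plunger straight up by its knob, all the way, and keep holding it up clear of its hole: finish while still holding it. Leave the other things on the bench where they are.

Things in the scene. Friction and masses are not known exactly. Their poses are not given: they have to be found in the camera images.
- slide_unit: the stroke slide's fixed base, a grey plate 125 x 250 mm with an aluminium track 230 mm long on it, bolted to the bench; origin on the bench under the middle of the track; its y axis runs along the track, its +x side carries the scale strip with the two clamps; z up
- slide (a joint): position of the sliding carriage along the track in m, 0 to 0.14, growing towards the base's +y; it needs about 2 N to move and stays where it is left
- slide_grip (a point): grasp point on the carriage's upright black grip fin, which is 14 mm thick along the track, 22 mm across it and stands from 41 to 82 mm above the bench; this point is at its middle, 66 mm above the bench, 16 mm below the fin's top. The carriage plate below (56 mm across, 40 mm along the track) has its top at 41 mm
- slide_nose (a point): tip of the carriage's pointed nose, low on its +x side, 39 mm from the fin's middle and level with it along the track, 36 mm above the bench
- pointer_tip (a point): tip of the point on the pointed aluminium clamp (block 26 x 24 x 24 mm, top 42 mm above the bench) fixed on the scale strip, facing the nose across a gap of about 4 mm; axes as slide_unit's. The slide is right when the nose tip has the same position along the track (y of the base) as this tip
- plain_clamp: the other clamp on the same strip, the same block with a square end and no point; not the target; its origin lies on the middle line of the track, on the bench, level with it along the track
- carrier_unit: the cell carrier's fixed base, a grey plate 190 x 150 mm, bolted to the bench, with an aluminium disc of 140 mm diameter (top at 50 mm) carrying five white round cells up to 68 mm high; origin on the bench under the disc's centre; a steel bracket on its -x side reaches over the disc's rim, bracket top 78 mm above the bench
- plunger (a joint): lift of the index plunger in m: 0 seated in its hole in the disc, 0.014 fully up against its stop; the spring pulls it back down with about 5 N at 0 and 10 N at 0.014, and it drops back when let go; the pin's tip leaves the hole at 0.008
- plunger_knob (a point): grasp point on the plunger's black round knob, on its vertical axis, 60 mm from the disc's centre on the carrier's -x side. The knob is 23 mm in diameter from 95 to 119 mm above the bench with a wider cap of 30 mm diameter above that up to 127 mm (heights when seated); this point is 108 mm above the bench when seated and rises with the plunger. Below the knob is a 16 mm thick barrel from the bracket's top (78 mm) to 93 mm
- beaker: an empty clear glass beaker, 60 mm wide, 75 mm tall; origin at the centre of its underside; loose, to be left alone
- vial: a small capped vial, 26 mm wide, 50 mm tall; origin at the centre of its underside; loose, to be left alone
- jar: an amber capped jar, 56 mm wide, 85 mm tall; origin at the centre of its underside; loose, to be left alone
- driver: a screwdriver lying flat, 160 mm long; loose, to be left alone
- meter: a grey hand-held meter lying flat, 150 x 75 x 32 mm; origin at the centre of its underside; loose, to be left alone
- dish: a flat white dish, 90 mm wide, 16 mm tall; origin at the centre of its underside; loose, to be left alone
- weight: a brass laboratory weight with a small knob on top, 36 mm wide, 46 mm tall; origin at the centre of its underside; it is not part of the mechanism; loose, to be left alone
Not all that is in view belongs to the job. Leave any red look-alike of the carrier_unit alone.

How it is judged:
By the outcome, as a careful person would: the job done as asked, in the order asked, and still so for the second after the job is handed in, while the arm keeps its last pose, push and grip.
It also fails if it takes over 61 s, if anything falls off the work surface, if the arm or the gripper's body presses on something with over 40 N, if the wrist force passes 120 N, or if a joint passes its speed limit or range.

ROBOT

A 7-joint arm with a two-finger parallel gripper is mounted at the origin on the work surface. World frame = base frame: x ahead of the robot, y to its left, z up, the work surface at z = 0. Lengths are in m, angles in rad, forces in N, time in s.
With the tool pointing down it reaches from about 0.425 to 0.925 m from the base axis. Payload 6.8 kg.
Tool frame: the origin (TCP) lies on the front face of the gripper's body, between the roots of the fingers; the fingertips stand 73 mm ahead of it and the grasp point (between the pads) lies r.pinch_z ahead of it (r.pinch_z is the distance from the TCP to the grasp point, in m); z points along the fingers, y is the direction in which the jaws open and shut (so a half turn about z gives the same grasp; the last joint's range is limited). The gripper opens to 85 mm and grips with 20 to 120 N. Pads are 22 mm wide; open, the fingers measure 114 mm over their backs; the gripper's body (76 mm by 85 mm) begins 54 mm behind the grasp point. The pads swing forward as they close: fully open they stand 13 mm farther back than shut.
Start: joints at [-1.39, 0.477, 0.022, 1.555, -0.011, 1.109, -0.083], TCP at [0.192, 0.647, 0.304] pointing down, gripper open.
Joint ranges: [-2.96, 2.96], [-0.34, 2.1], [-1.41, 1.46], [0.24, 2.44], [-1.37, 4.51], [0.17, 1.92], [-2.96, 2.96]. Speed limits (rad/s): [2.39, 2.39, 3.14, 3.14, 3.14, 3.14, 3.14].

INTERFACE

Orientations are given as a rotation vector (axis times angle).
In Python, from bench import readout, grab_frame, r, search_frame, masks_of, tip_of gives the robot as it stands.
- The arm moves only by the tool step_arm, never from a script. Its argument "commands" is a list of rows, each a list of 7 numbers: the shift along the tool's x, y, z as a fraction of full scale, then the turn, a rotation vector about the tool's x, y, z as a fraction of full scale, then the gripper's target within -1 to 1 (shut at 1, half-way at 0, fully open at -1). In form: [[tx, ty, tz, ax, ay, az, hand], ...]. A call has exactly 10 rows; each row is the pose to reach, as a shift and turn from the pose measured when the call began, along the tool's axes at that moment, turning the shorter way round; what a row does not reach only later rows make up. Full scale, the value 1, is 500 mm for a shift and 360 degrees for a turn. A row lasts 1/8 s, in which the tool goes at most 62.5 mm and 10.7 degrees, less where a joint would pass 70% of its speed; a pose out of reach is approached as far as the arm can. A call with a number of a shift or a turn outside -1 to 1 is refused whole. A call with a gripper value outside its range is refused whole. The fingers move at their own pace and stop on an object; "newtons" is the grip in N (left out, the last holds). Time passes only in rows, so rows that repeat a pose let the fingers close, or fill a call up. It gives the time, the measured TCP pose, the force and the opening at its end, in the units of the state.
- readout.get_obs(): the state, without advancing time (a new reading comes with each control period).
- grab_frame(name): name is "scene" or "top"; returns a dict with "img" (480x640x3 uint8, red, green, blue), "K" (3x3 intrinsics, pixels), "world_to_cam" (4x4, takes a point from world to camera coordinates). Camera axes: x right, y down, z forward; pixel columns grow to the right and rows downward; lengths in m; the calibration is good to about 2 mm. A picture is of the moment at which its call begins. There is no depth.
- r.hand_in(): hands the job in, once; it reports no verdict.
Trained networks look in a picture, given as the dict that the camera call returned (one of the last four; its "shot" number tells which), for a name from the list of things; names that differ only in an ending like _2 or _b are one class to them, and where a whole thing is asked for, a point or a joint stands for the part that bears it (a point fixed in the world has none). Each returns a list of dicts, best first, with "p" (0 to 1); they miss things now and then, are a little off and sometimes report something else, mostly with a low value. They report only what shows in the picture. A call takes as long as a camera call. They do not tell look-alikes from the thing itself.
- search_frame(thing, picture): "extent" ([centre column, centre row, width, height] in pixels, round what is visible of it).
- masks_of(thing, picture): "pixels" (480x640 bool, what is visible of it) and "extent" ([centre column, centre row, width, height] in pixels, round what is visible of it).
- tip_of(thing, picture): "point" ([column, row] in pixels: a listed point, or the origin of a listed thing).
The state is a dict: "clock": time; "joints": joint angles; "qvel": joint speeds; "tau": joint torques, N m; "tcp_pos": TCP position; "orientation": TCP orientation; "contact_force": force on the tool from outside, world axes, zero at the start; "moment": the same for the moment, N m; "grip_width": finger opening in m.
Only numpy, scipy, OpenCV 4.12 (cv2) and the standard library are available. Lean on these libraries where they do the work, as an engineer would, in place of code of your own. Each camera call takes 0.05 s, during which the arm holds its last target. There are 200 camera calls.

## Working session

There is one attempt and no reset: what is moved stays moved. The work goes in short steps, Python scripts to look and compute and a tool call to move; the robot and the scene stay as the last step left them, time stands still between calls to the robot, and variables do not carry over. Pictures are saved under pics/ and viewed, about 8 in all and at most 12, crops included, and the job is handed in when it is done.

Besides the shell and the picture viewer there is one more tool, called after "Call:" by a JSON object that holds its "api" and its "payload". step_arm: Moves the arm, as the interface text tells. Its arguments: {"type":"object","properties":{"commands":{"type":"array"},"newtons":{"type":"number"}},"required":["commands"]}

```bash
mkdir -p pics
cat > h.py <<'E'
import numpy as np, cv2
from bench import readout, grab_frame, r, search_frame, masks_of, tip_of
from scipy.spatial.transform import Rotation as R
def ray(f,uv):
    K=f["K"];T=f["world_to_cam"];d=T[:3,:3].T@np.linalg.inv(K)@np.array([uv[0],uv[1],1.]);c=-T[:3,:3].T@T[:3,3];return c,d
def atz(f,uv,z):
    c,d=ray(f,uv);return c+d*(z-c[2])/d[2]
def proj(f,p):
    T=f["world_to_cam"];q=f["K"]@(T[:3,:3]@np.asarray(p)+T[:3,3]);return q[:2]/q[2]
def tri(fs,uvs):
    A=np.zeros((3,3));b=np.zeros(3)
    for f,uv in zip(fs,uvs):
        c,d=ray(f,uv);d=d/np.linalg.norm(d);M=np.eye(3)-np.outer(d,d);A+=M;b+=M@c
    return np.linalg.solve(A,b)
def save(f,n): cv2.imwrite("pics/"+n,f["img"][:,:,::-1])
E
python3 - <<'E'
from h import *
np.set_printoptions(precision=4,suppress=True)
print(readout.get_obs(), r.pinch_z)
fs={n:grab_frame(n) for n in("scene","top")}
for n,f in fs.items():
    save(f,n+"0.png"); print(n,"cam",ray(f,(320,240))[0],f["K"][0,0])
Z=dict(slide_unit=0,slide_grip=.066,slide_nose=.036,pointer_tip=.036,plain_clamp=0,carrier_unit=0,plunger_knob=.108,beaker=0,vial=0,jar=0,weight=0,meter=0,dish=0)
for t,z in Z.items():
    for n,f in fs.items():
        for d in tip_of(t,f)[:2]: print(t,n,round(d["p"],2),np.round(d["point"],1),atz(f,d["point"],z)[:2])
E
```

```text
{'clock': 0.0, 'joints': array([-1.3901,  0.4778,  0.0223,  1.5565, -0.0115,  1.1093, -0.0831]), 'qvel': array([ 0.0003,  0.0004,  0.0012,  0.0035,  0.0007, -0.0013,  0.0001]), 'tau': array([  0.0001, -59.6452,   1.608 , -28.1198,   0.0124,   0.0092,
        -0.    ]), 'tcp_pos': array([0.1921, 0.6466, 0.3029]), 'orientation': array([-0.452 , -3.1088,  0.0029]), 'contact_force': array([-0.0883,  0.1023, -0.3753]), 'moment': array([-0.0268,  0.063 , -0.0059]), 'grip_width': 0.0852956597316494} 0.0539
scene cam [1.114  0.6345 1.2145] 531.0599003671703
top cam [0.2112 0.0175 1.7718] 559.7746591870493
slide_unit scene 0.86 [372.  303.9] [0.5013 0.2188]
slide_unit top 0.79 [253.3 262.7] [0.496  0.2327]
slide_grip scene 0.79 [370.7 290.5] [0.5086 0.2119]
slide_grip top 0.54 [258.6 259.4] [0.4957 0.2086]
slide_nose scene 0.78 [363.  308.6] [0.5466 0.2254]
slide_nose scene 0.19 [252.4 226.5] [ 0.5891 -0.1731]
slide_nose top 0.64 [401.1 254. ] [ 0.5187 -0.2364]
slide_nose top 0.56 [253.2 247.3] [0.5393 0.2298]
pointer_tip scene 0.59 [354.3 307.3] [0.5604 0.2079]
pointer_tip top 0.57 [263.1 23
[... 558 characters left out ...]

beaker top 0.59 [269.8 318.6] [0.3185 0.1765]
beaker top 0.19 [263.9 240.2] [0.5695 0.2004]
vial scene 0.56 [311.1 253.8] [ 0.5113 -0.0098]
vial top 0.57 [327.3 259.4] [ 0.5071 -0.004 ]
jar scene 0.73 [311.3 176.6] [ 0.3075 -0.2331]
jar scene 0.47 [208.9 155.8] [ 0.4941 -0.525 ]
jar top 0.77 [398.5 321.8] [ 0.3085 -0.2279]
weight scene 0.68 [281.9 278.5] [ 0.6267 -0.0012]
weight top 0.42 [326.7 227.5] [ 0.6119 -0.0021]
meter scene 0.81 [456.9 380.7] [0.5035 0.5038]
meter scene 0.4 [402.8 254.6] [0.3197 0.1654]
meter top 0.75 [167.7 266.8] [0.4824 0.5046]
dish scene 0.71 [209.  158.2] [ 0.5004 -0.5156]
dish top 0.8 [488.7 258.7] [ 0.5102 -0.5241]
dish top 0.52 [392.2 242.3] [ 0.5634 -0.2138]
```

Run:
```python
import cv2,numpy as np
s=cv2.imread("pics/scene0.png");t=cv2.imread("pics/top0.png")
a=cv2.resize(s[230:380,310:460],None,fx=4,fy=4,interpolation=cv2.INTER_CUBIC)
cv2.imwrite("pics/c1.png",a)
b=cv2.resize(t[190:340,210:410],None,fx=4,fy=4,interpolation=cv2.INTER_CUBIC)
cv2.imwrite("pics/c2.png",b)
```

```text
(no output)
```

View pics/scene0.png

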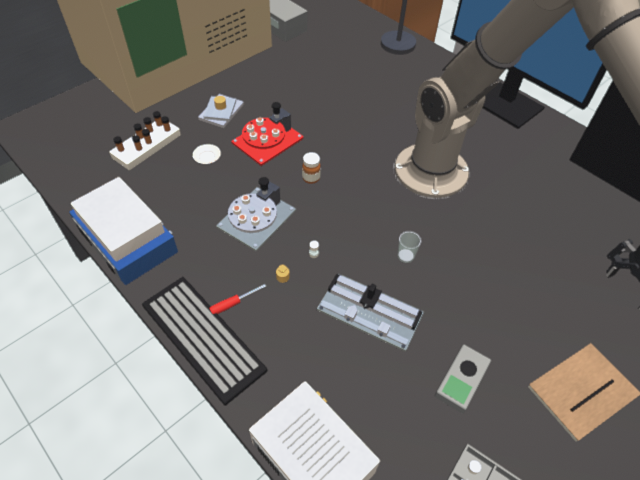

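View pics/c1.png

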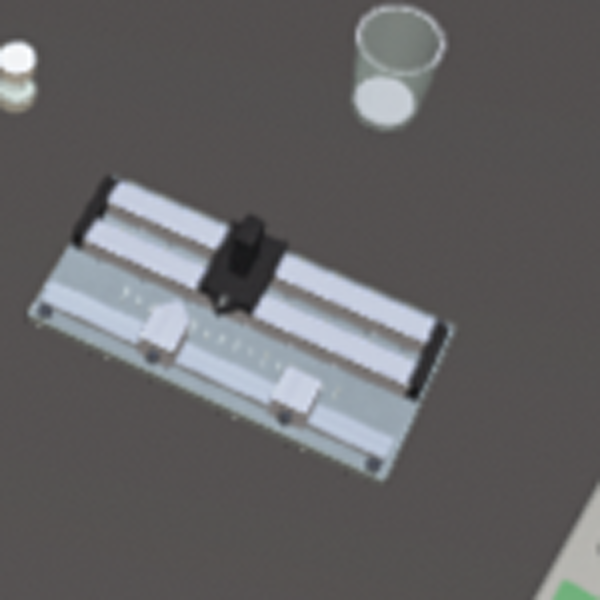

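View pics/c2.png

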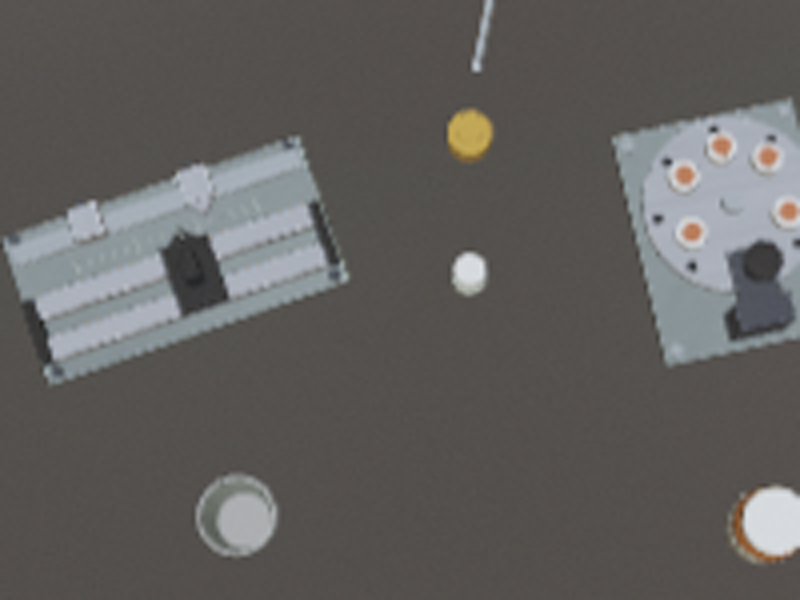

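The top crop shows the carriage nose at about (255.7, 248) and the pointed clamp's tip at about (261.5, 242.5). The square clamp is to the left, at about (231, 245). The grey carrier is the one near (391, 242), with its knob at (401, 255). The red unit is the look-alike. Next I'll refine the track yaw and the nose-to-tip offset.

```bash
cat >> h.py <<'E'
def trackyaw(f):
    m=masks_of("slide_unit",f)[0]["pixels"]; m=cv2.dilate(m.astype(np.uint8),np.ones((5,5)))
    g=cv2.cvtColor(f["img"],cv2.COLOR_RGB2GRAY)
    L=cv2.createLineSegmentDetector(cv2.LSD_REFINE_ADV).detect(g)[0][:,0]
    o=[]
    for x in L:
        c=(x[:2]+x[2:])/2
        if not m[int(c[1]),int(c[0])]: continue
        d=atz(f,x[2:],.015)-atz(f,x[:2],.015); l=np.hypot(d[0],d[1])
        a=np.degrees(np.arctan2(-d[0],d[1])); a=(a+90)%180-90
        if l>.05 and abs(a-18)<10:o.append((a,l))
    return np.array(o)
E
python3 - <<'E'
from h import *
np.set_printoptions(precision=4,suppress=True)
ob=readout.get_obs(); M=R.from_rotvec(ob["orientation"]).as_matrix();print(M)
ps=[]
for k in range(3):
    fs=[grab_frame("scene"),grab_frame("top")]
    for i,f in enumerate(fs):
        if k==0:
            o=trackyaw(f);print("yaw",np.average(o[:,0],weights=o[:,1]),o.round(3).tolist())
        for t,z in(("slide_nose",.036),("pointer_tip",.036),("slide_grip",.066),("plunger_knob",.108)):
            for d in tip_of(t,f)[:2]: print(k,i,t,round(d["p"],2),d["point"],atz(f,d["point"],z)[:2])
E
```

```text
[[-0.9586  0.2848 -0.    ]
 [ 0.2848  0.9586  0.    ]
 [ 0.      0.     -1.    ]]
yaw 19.595097666517628 [[19.647, 0.103], [19.437, 0.075], [20.132, 0.058], [19.898, 0.062], [18.615, 0.088], [19.804, 0.098], [19.769, 0.07], [19.758, 0.073], [19.688, 0.098], [19.641, 0.244], [19.696, 0.067], [19.531, 0.094], [19.521, 0.057], [19.497, 0.061], [19.365, 0.054]]
0 0 slide_nose 0.54 [365.7, 307.9] [0.54   0.2286]
0 0 pointer_tip 0.53 [354.4, 308.3] [0.5623 0.2101]
0 0 slide_grip 0.91 [372.1, 291.0] [0.507  0.2153]
0 0 plunger_knob 0.43 [276.6, 107.2] [ 0.2537 -0.4611]
0 0 plunger_knob 0.4 [263.1, 185.0] [ 0.504  -0.2226]
yaw 19.866195872577542 [[12.937, 0.077], [27.933, 0.058], [19.696, 0.246], [20.513, 0.054], [19.743, 0.088], [19.401, 0.066], [19.601, 0.09], [19.827, 0.068], [19.901, 0.088], [19.809, 0.09], [19.596, 0.069], [22.057, 0.066], [20.073, 0.058], [19.905, 0.064]]
0 1 slide_nose 0.56 [329.1, 225.7] [ 0.6097 -0.0093]
0 1 pointer_tip 0.58 [263.7, 240.5] [0.5612 0.1973]
0 1 slide_grip 0.54 [256.6, 258.9] [0.4973 0.2148]
0 1 plunger_knob 0.42 [483.1, 335.6] [ 0.2623 -0.4616]
0 1 pl
[... 663 characters left out ...]
 [ 0.2649 -0.4623]
2 0 slide_nose 0.74 [363.1, 306.0] [0.5409 0.2202]
2 0 slide_nose 0.33 [251.2, 223.6] [ 0.585  -0.1838]
2 0 pointer_tip 0.56 [354.7, 307.2] [0.5595 0.2083]
2 0 pointer_tip 0.29 [368.7, 305.9] [0.53   0.2296]
2 0 slide_grip 0.63 [370.8, 290.7] [0.5088 0.2125]
2 0 plunger_knob 0.63 [273.5, 111.3] [ 0.2744 -0.452 ]
2 0 plunger_knob 0.52 [261.2, 187.1] [ 0.5132 -0.2198]
2 1 slide_nose 0.64 [263.0, 240.3] [0.5619 0.1995]
2 1 slide_nose 0.6 [255.8, 248.5] [0.5355 0.2216]
2 1 pointer_tip 0.44 [262.1, 241.0] [0.5596 0.2023]
2 1 slide_grip 0.8 [255.9, 259.9] [0.4941 0.2169]
2 1 plunger_knob 0.51 [399.2, 255.0] [ 0.5029 -0.22  ]
2 1 plunger_knob 0.39 [481.7, 336.5] [ 0.2597 -0.4573]
```

```bash
cat >> h.py <<'E'
YAW=np.radians(19.65); BX=np.array([np.cos(YAW),np.sin(YAW)]); BY=np.array([-np.sin(YAW),np.cos(YAW)]); O=np.array([.503,.213])
def rect(f,z,x0,x1,y0,y1,s):  # rows: base x descending, cols: base y ascending, mm, s px/mm
    q=[];p=[]
    for x,y in((x0,y0),(x0,y1),(x1,y0),(x1,y1)):
        w=O+BX*x/1e3+BY*y/1e3; p.append(proj(f,[w[0],w[1],z])); q.append([(y-y0)*s,(x1-x)*s])
    H=cv2.getPerspectiveTransform(np.float32(p),np.float32(q))
    return cv2.warpPerspective(f["img"],H,(int((y1-y0)*s),int((x1-x0)*s)),flags=cv2.INTER_CUBIC)
E
python3 - <<'E'
from h import *
a=[]
for n in("scene","top"):
    f=grab_frame(n); im=rect(f,.036,22,72,-60,40,6)[:,:,::-1].copy()
    for y in range(-60,40,10): cv2.line(im,((y+60)*6,0),((y+60)*6,4 if y else 12),(0,0,255),1)
    for x in range(30,72,10): cv2.line(im,(0,(72-x)*6),(6,(72-x)*6),(0,0,255),1)
    a.append(im)
cv2.imwrite("pics/r1.png",np.vstack(a))
E
```

```text
(no output)
```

View pics/r1.png

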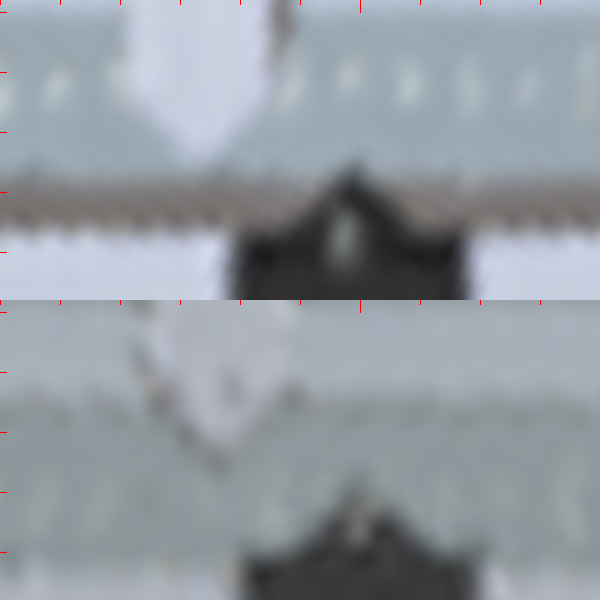

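Both rectified views agree. The nose has to move toward base −y by about 23–25 mm. I'll go above the fin now and check again once the two tips are close.

Call:
{"api": "step_arm", "payload": {"commands": [[-0.849,-0.651,0.166,0,0,-0.1005,-0.3],[-0.849,-0.651,0.166,0,0,-0.1005,-0.3],[-0.849,-0.651,0.166,0,0,-0.1005,-0.3],[-0.849,-0.651,0.166,0,0,-0.1005,-0.3],[-0.849,-0.651,0.166,0,0,-0.1005,-0.3],[-0.849,-0.651,0.166,0,0,-0.1005,-0.3],[-0.849,-0.651,0.166,0,0,-0.1005,-0.3],[-0.849,-0.651,0.166,0,0,-0.1005,-0.3],[-0.849,-0.651,0.166,0,0,-0.1005,-0.3],[-0.849,-0.651,0.166,0,0,-0.1005,-0.3]]}}

```text
clock: 4.35
tcp_pos: [0.5083, 0.2101, 0.2206]
orientation: [-0.525, 3.097, -0.003]
contact_force: [-1.2, 0.7, 0.8]
grip_width: 0.0556
```

Call:
{"api": "step_arm", "payload": {"commands": [[0.002,0.008,0.05,0,0,-0.001,-0.3],[0.002,0.008,0.1,0,0,-0.001,-0.3],[0.002,0.008,0.15,0,0,-0.001,-0.3],[0.002,0.008,0.18,0,0,-0.001,-0.3],[0.002,0.008,0.2,0,0,-0.001,-0.3],[0.002,0.008,0.2,0,0,-0.001,1],[0.002,0.008,0.2,0,0,-0.001,1],[0.002,0.008,0.2,0,0,-0.001,1],[0.002,0.008,0.2,0,0,-0.001,1],[0.002,0.008,0.2,0,0,-0.001,1]], "newtons": 30}}

```text
clock: 5.6
tcp_pos: [0.5066, 0.2135, 0.1214]
orientation: [-0.534, 3.095, -0.002]
contact_force: [-0.7, -0.4, 6.3]
grip_width: 0.0136
```

Call:
{"api": "step_arm", "payload": {"commands": [[0,-0.008,0,0,0,0,1],[0,-0.016,0,0,0,0,1],[0,-0.024,0,0,0,0,1],[0,-0.032,0,0,0,0,1],[0,-0.04,0,0,0,0,1],[0,-0.046,0,0,0,0,1],[0,-0.046,0,0,0,0,1],[0,-0.046,0,0,0,0,1],[0,-0.046,0,0,0,0,1],[0,-0.046,0,0,0,0,1]]}}

```text
clock: 6.85
tcp_pos: [0.5145, 0.1913, 0.1214]
orientation: [-0.533, 3.095, -0.003]
contact_force: [1.7, -1.7, 0.4]
grip_width: 0.0135
```

Run:
```python
from h import *
f=grab_frame("scene"); im=rect(f,.036,22,72,-60,40,6)[:,:,::-1].copy()
f2=grab_frame("top"); im2=rect(f2,.036,22,72,-60,40,6)[:,:,::-1].copy()
a=np.vstack([im,im2])
for y in range(-60,40,10): cv2.line(a,((y+60)*6,0),((y+60)*6,4),(0,0,255),1)
cv2.imwrite("pics/r2.png",a); print(readout.get_obs()["tcp_pos"])
```

```text
[0.51443795 0.19153869 0.12138972]
```

View pics/r2.png

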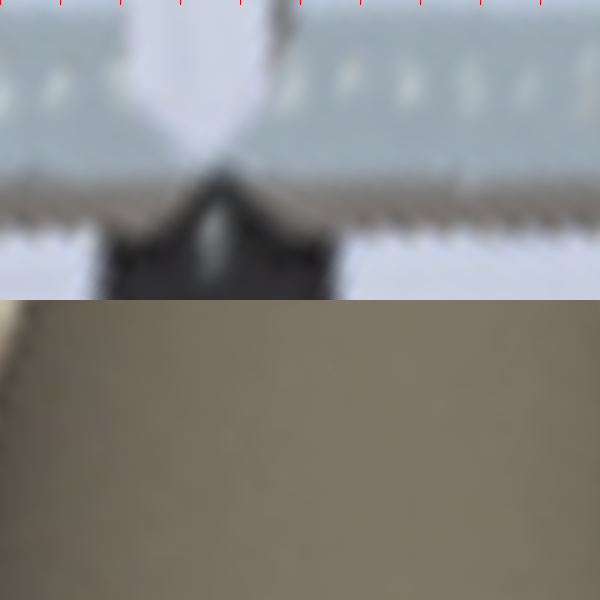

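Call:
{"api": "step_arm", "payload": {"commands": [[0,-0.002,0,0,0,0,1],[0,-0.002,0,0,0,0,1],[0,-0.002,0,0,0,0,1],[0,-0.002,0,0,0,0,-0.2],[0,-0.002,0,0,0,0,-0.2],[0,-0.002,0,0,0,0,-0.2],[0,-0.002,-0.05,0,0,0,-0.2],[0,-0.002,-0.1,0,0,0,-0.2],[0,-0.002,-0.18,0,0,0,-0.2],[0,-0.002,-0.25,0,0,0,-0.2]]}}

```text
clock: 8.2
tcp_pos: [0.5146, 0.1906, 0.2477]
orientation: [-0.533, 3.094, -0.003]
contact_force: [-0.1, 0.9, -0.3]
grip_width: 0.051
```

Call:
{"api": "step_arm", "payload": {"commands": [[0.292,-0.775,0,0,0,0.024,-0.2],[0.292,-0.775,0,0,0,0.024,-0.2],[0.292,-0.775,0,0,0,0.024,-0.2],[0.292,-0.775,0,0,0,0.024,-0.2],[0.292,-0.775,0,0,0,0.024,-0.2],[0.292,-0.775,0,0,0,0.024,-0.2],[0.292,-0.775,0,0,0,0.024,-0.2],[0.292,-0.775,0,0,0,0.024,-0.2],[0.292,-0.775,0,0,0,0.024,-0.2],[0.292,-0.775,0,0,0,0.024,-0.2]]}}

```text
clock: 9.45
tcp_pos: [0.507, -0.2218, 0.2482]
orientation: [-0.302, 3.125, -0.002]
contact_force: [-0.1, 1.2, 0.3]
grip_width: 0.0513
```

Run:
```python
from h import *
a=[]
for n in("scene","top"):
    f=grab_frame(n); np.save("pics/%s_b.npy"%n,f,allow_pickle=True)
    im=rect(f,.036,27,64,-55,5,13)
    l=cv2.cvtColor(im,cv2.COLOR_RGB2LAB); l[:,:,0]=cv2.createCLAHE(3,(2,2)).apply(l[:,:,0])
    im=cv2.cvtColor(l,cv2.COLOR_LAB2BGR)
    a.append(im[:300] if 0 else cv2.resize(im,(780,299)))
cv2.imwrite("pics/r3.png",np.vstack(a))
```

```text
(no output)
```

View pics/r3.png

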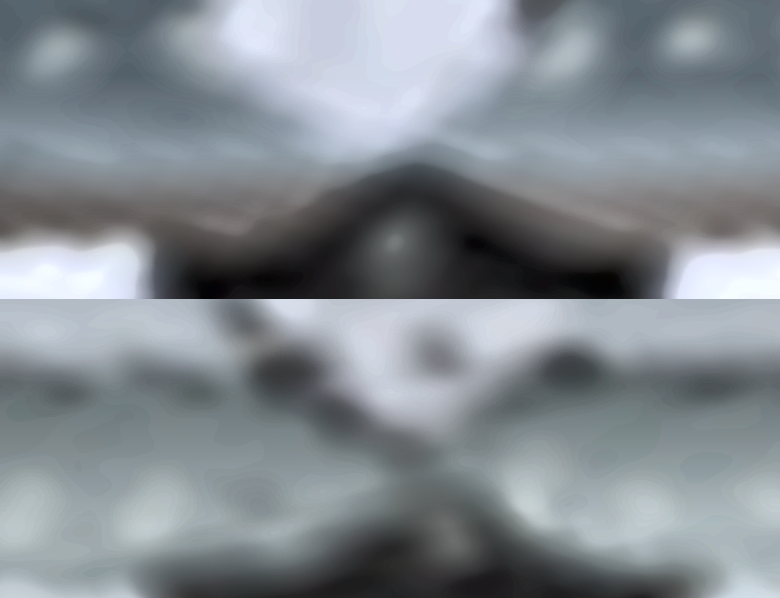

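```bash
cat >> h.py <<'E'
def mids(f,z,kind,y0,y1,xs,fg,bg):
    """half-level crossings either side of the peak; fg,bg = (x,y) mm sample points"""
    s=8; X0,X1=20,80; Y0,Y1=-60,15
    im=cv2.GaussianBlur(rect(f,z,X0,X1,Y0,Y1,s).astype(np.float32),(0,0),3)
    at=lambda x,y: im[int((X1-x)*s),int((y-Y0)*s)]
    F=np.median([at(*p) for p in fg],0);B=np.median([at(*p) for p in bg],0)
    D=(im-B)@(F-B)/((F-B)@(F-B)); o=[]
    for x in xs:
        p=D[int((X1-x)*s),int((y0-Y0)*s):int((y1-Y0)*s)]; k=np.argmax(cv2.GaussianBlur(p[None],(0,0),8)[0])
        if p[k]<.6: o.append((x,np.nan,np.nan));continue
        l=k
        while l>0 and p[l]>.5:l-=1
        q=k
        while q<len(p)-1 and p[q]>.5:q+=1
        o.append((x,y0+(l+.5)/s,y0+(q-.5)/s))
    return F,B,np.array(o)
E
python3 - <<'E'
from h import *
np.set_printoptions(precision=2,suppress=True)
for n in("scene","top"):
    f=np.load("pics/%s_b.npy"%n,allow_pickle=True).item()
    yp=-25.5 if n=="scene" else -22.8
    F,B,o=mids(f,.042,"p",yp-16,yp+16,np.arange(45,66,1.5),[(58,yp),(60,yp),(60,yp-3)],[(50,yp-11),(50,yp+11),(52,yp+14),(52,yp-14)])
    print(n,"pointer",F,B);print(np.c_[o,(o[:,1]+o[:,2])/2,o[:,2]-o[:,1]])
    yn=-22.8
    F,B,o=mids(f,.036,"n",yn-15,yn+15,np.arange(32,47,1),[(30,yn-4),(30,yn+6),(29,yn)],[(43,yn-10),(43,yn+10),(42,yn-13),(42,yn+13)])
    print(n,"nose",F,B);print(np.c_[o,(o[:,1]+o[:,2])/2,o[:,2]-o[:,1]])
E
```

```text
scene pointer [198.92 206.68 222.71] [156.18 169.34 179.7 ]
[[ 45.      nan    nan    nan    nan]
 [ 46.5     nan    nan    nan    nan]
 [ 48.      nan    nan    nan    nan]
 [ 49.5     nan    nan    nan    nan]
 [ 51.   -29.06 -22.06 -25.56   7.  ]
 [ 52.5  -30.06 -20.56 -25.31   9.5 ]
 [ 54.   -31.69 -19.19 -25.44  12.5 ]
 [ 55.5  -33.44 -17.56 -25.5   15.88]
 [ 57.   -34.81 -16.31 -25.56  18.5 ]
 [ 58.5  -36.94 -14.94 -25.94  22.  ]
 [ 60.   -38.44 -14.19 -26.31  24.25]
 [ 61.5  -39.19 -14.31 -26.75  24.88]
 [ 63.   -39.56 -14.69 -27.12  24.88]
 [ 64.5  -38.81 -15.06 -26.94  23.75]]
scene nose [73.39 74.76 75.95] [143.25 150.91 157.53]
[[ 32.   -37.74  -7.99 -22.86  29.75]
 [ 33.   -24.11  -7.99 -16.05  16.12]
 [ 34.   -23.86  -7.99 -15.92  15.88]
 [ 35.   -24.11  -7.99 -16.05  16.12]
 [ 36.   -34.99  -9.74 -22.36  25.25]
 [ 37.   -32.86 -11.74 -22.3   21.12]
 [ 38.   -31.61 -13.36 -22.49  18.25]
 [ 39.   -30.49 -14.86 -22.67  15.62]
 [ 40.   -29.61 -16.49 -23.05  13.12]
 [ 41.   -27.86 -18.24 -23.05   9.62]
 [ 42.   -26.49 -19.61 -23.05   6.88]
 [ 43.   -24.36 -21.24 -22.8    3.1
[... 631 characters left out ...]

 [ 63.   -36.86  -6.99 -21.92  29.88]
 [ 64.5  -38.74  -6.99 -22.86  31.75]]
top nose [54.82 53.93 55.33] [137.32 148.35 152.34]
[[ 32.   -30.24 -11.86 -21.05  18.38]
 [ 33.   -29.36 -20.86 -25.11   8.5 ]
 [ 34.   -28.61 -21.24 -24.92   7.38]
 [ 35.   -27.61 -21.49 -24.55   6.12]
 [ 36.   -26.24 -21.99 -24.11   4.25]
 [ 37.      nan    nan    nan    nan]
 [ 38.      nan    nan    nan    nan]
 [ 39.      nan    nan    nan    nan]
 [ 40.      nan    nan    nan    nan]
 [ 41.      nan    nan    nan    nan]
 [ 42.      nan    nan    nan    nan]
 [ 43.      nan    nan    nan    nan]
 [ 44.      nan    nan    nan    nan]
 [ 45.      nan    nan    nan    nan]
 [ 46.      nan    nan    nan    nan]]
```

```bash
cat >> h.py <<'E'
def dark(f,z,xs,yc=-22.5,lev=.5,bgx=45):
    s=8; X0,X1=0,80; Y0,Y1=-60,15
    im=cv2.GaussianBlur(rect(f,z,X0,X1,Y0,Y1,s),(0,0),2).mean(2); o=[]
    for x in xs:
        p=im[int((X1-x)*s)]; a,b=int((yc-27-Y0)*s),int((yc+27-Y0)*s); c=int((yc-Y0)*s)
        lo=p[c-24:c+24].min()
        def cross(rng,side):
            hi=np.median(side); t=lo+(hi-lo)*lev
            for i in rng:
                if p[i]<t: j=i-rng.step; return Y0+(j+(i-j)*(p[j]-t)/(p[j]-p[i]))/s
            return np.nan
        l=cross(range(a,c,1),p[a:a+20]); q=cross(range(b,c,-1),p[b-20:b]); o.append((x,l,q,(l+q)/2,q-l))
    return np.array(o)
E
python3 - <<'E'
from h import *
np.set_printoptions(precision=2,suppress=True)
for n in("scene","top"):
    f=np.load("pics/%s_b.npy"%n,allow_pickle=True).item()
    print(n,"nose z36");print(dark(f,.036,np.arange(32,46,1)))
    print(n,"carriage z41");print(dark(f,.041,np.arange(6,32,3)))
E
```

```text
scene nose z36
[[ 32.   -43.08  -3.68 -23.38  39.4 ]
 [ 33.   -42.58  -4.38 -23.48  38.2 ]
 [ 34.   -41.12  -9.62 -25.38  31.5 ]
 [ 35.   -32.78 -12.91 -22.84  19.87]
 [ 36.   -31.18 -14.43 -22.81  16.75]
 [ 37.   -30.21 -15.62 -22.92  14.59]
 [ 38.   -29.14 -16.88 -23.01  12.26]
 [ 39.   -28.51 -17.74 -23.13  10.77]
 [ 40.   -27.69 -18.62 -23.16   9.06]
 [ 41.   -27.09 -19.3  -23.2    7.79]
 [ 42.   -26.67 -19.8  -23.23   6.87]
 [ 43.   -25.81 -20.23 -23.02   5.59]
 [ 44.   -25.36 -20.29 -22.83   5.07]
 [ 45.   -24.23 -20.36 -22.3    3.88]]
scene carriage z41
[[  6.   -42.58  -2.79 -22.68  39.79]
 [  9.   -43.1   -2.73 -22.92  40.38]
 [ 12.   -43.32  -2.55 -22.94  40.77]
 [ 15.   -43.13  -2.48 -22.8   40.66]
 [ 18.   -43.27  -2.73 -23.    40.55]
 [ 21.   -43.08  -2.71 -22.89  40.37]
 [ 24.   -42.72  -2.91 -22.82  39.81]
 [ 27.   -42.72  -3.01 -22.86  39.7 ]
 [ 30.   -42.48  -3.04 -22.76  39.44]]
top nose z36
[[ 32.   -30.32 -11.94 -21.13  18.39]
 [ 33.   -29.53 -13.49 -21.51  16.04]
 [ 34.   -28.99 -14.5  -21.74  14.49]
 [ 35.   -28.57 -15.2  -21.89  13.38]
 [ 36.   -27.98 -15.54 -21.76  12.44]
 [ 37.   -27.04 -15.9  -21.47  11.14]
 [ 38.   -25.67 -16.54 -21.1    9.13]
 [ 39.   -24.98 -16.96 -20.97   8.02]
 [ 40.   -24.84 -17.33 -21.09   7.51]
 [ 41.   -24.78 -18.01 -21.4    6.77]
 [ 42.   -25.03 -18.66 -21.84   6.38]
 [ 43.   -25.44 -20.58 -23.01   4.85]
 [ 44.   -25.77 -21.12 -23.45   4.65]
 [ 45.   -26.5  -21.25 -23.87   5.25]]
top carriage z41
[[  6.   -42.71  -3.52 -23.12  39.18]
 [  9.   -41.89  -3.49 -22.69  38.4 ]
 [ 12.   -41.62  -3.26 -22.44  38.36]
 [ 15.   -42.15  -2.63 -22.39  39.52]
 [ 18.   -42.08  -2.29 -22.19  39.79]
 [ 21.   -41.56  -2.85 -22.2   38.71]
 [ 24.   -42.02  -2.85 -22.43  39.17]
 [ 27.   -42.38  -2.42 -22.4   39.96]
 [ 30.   -31.52 -10.09 -20.81  21.43]]
```

```bash
cat > fit.py <<'E'
from h import *
from scipy.optimize import minimize
S=8
def W(x,y,z): w=O+BX*x/1e3+BY*y/1e3; return [w[0],w[1],z/1e3]
def cov(f,poly,box):
    u0,v0,u1,v1=box; m=np.zeros(((v1-v0)*S,(u1-u0)*S),np.uint8)
    q=np.array([(proj(f,p)-[u0-.5,v0-.5])*S-.5 for p in poly])
    cv2.fillPoly(m,[np.round(q*16).astype(np.int32)],1,shift=4); return m
def fitp(f,x0,y0,zt=42,zb=24,xmax=56):
    c=np.array([proj(f,W(x,y,30)) for x in(41,64) for y in(y0-18,y0+18)])
    box=[*np.floor(c.min(0)).astype(int),*np.ceil(c.max(0)).astype(int)]; u0,v0,u1,v1=box
    I=f["img"][v0:v1,u0:u1].astype(float)
    roi=cov(f,[W(43,y0-15,20),W(43,y0+15,20),W(xmax,y0+15,20),W(xmax,y0-15,20)],box)
    roi=roi.reshape(v1-v0,S,u1-u0,S).mean((1,3))>.9
    def model(p):
        x,y,b,s=p; A=lambda z:[W(x,y,z),W(x+12,y-12,z),W(x+36,y-12,z),W(x+36,y+12,z),W(x+12,y+12,z)]
        t,d=A(zt),A(b); lab=np.zeros(((v1-v0)*S,(u1-u0)*S),np.uint8)
        for k,(i,j) in enumerate(((0,1),(0,4),(4,3))): lab[cov(f,[t[i],t[j],d[j],d[i]],box)>0]=k+2
        lab[cov(f,t,box)>0]=1
        R=[]
        for k in range(1,5):
            m=cv2.GaussianBlur((lab==k).astype(np.float32),(0,0),max(.05,abs(s))*S)
            R.append(m.reshape(v1-v0,S,u1-u0,S).mean((1,3)))
        gy,gx=np.mgrid[0:v1-v0,0:u1-u0]/20.
        X=np.stack([np.ones_like(gx),gx,gy]+[a for a in R if a[roi].sum()>.5],-1)[roi]
        C,_,_,_=np.linalg.lstsq(X,I[roi],rcond=None); return ((X@C-I[roi])**2).mean()+.02*C[3:].__abs__().max()/100
    best=None
    for b in(zb,33):
      for dy in(-1.5,0,1.5):
        rr=minimize(model,[x0,y0+dy,b,.4],method="Nelder-Mead",options=dict(initial_simplex=np.array([x0,y0+dy,b,.4])+np.vstack([np.zeros(4),np.diag([1.5,1,5,.2])]),maxiter=160))
        if best is None or rr.fun<best.fun: best=rr
    # likelihood profile in y
    return best.x,best.fun,[(dy,round(model(best.x+[0,dy,0,0]),1)) for dy in(-1,-.5,.5,1)]
if __name__=="__main__":
    np.set_printoptions(precision=2,suppress=True)
    for n,x0,y0 in(("scene",47.6,-25.4),("top",46,-23)):
        f=np.load("pics/%s_b.npy"%n,allow_pickle=True).item()
        for zt in(39,42): print(n,zt,*fitp(f,x0,y0,zt))
E
time python3 fit.py
```

```text
scene 39 [ 47.16 -26.57  32.26   0.34] 10.742819834031433 [(-1, np.float64(21.4)), (-0.5, np.float64(14.4)), (0.5, np.float64(13.2)), (1, np.float64(24.7))]
scene 42 [ 48.79 -25.92  35.13   0.35] 10.776214652200617 [(-1, np.float64(19.6)), (-0.5, np.float64(12.8)), (0.5, np.float64(16.9)), (1, np.float64(24.3))]
top 39 [ 45.33 -22.98  19.95   0.39] 11.926272941667895 [(-1, np.float64(22.9)), (-0.5, np.float64(15.0)), (0.5, np.float64(14.3)), (1, np.float64(19.4))]
top 42 [ 44.65 -23.03  22.23   0.46] 12.05906498322172 [(-1, np.float64(23.3)), (-0.5, np.float64(15.6)), (0.5, np.float64(14.6)), (1, np.float64(19.2))]
real	0m13.748s
user	0m13.951s
sys	0m0.185s
```

Run:
```python
from h import *
np.set_printoptions(precision=2,suppress=True)
for n in("scene","top"):
    f=np.load("pics/%s_b.npy"%n,allow_pickle=True).item(); s=4
    im=rect(f,0,-100,130,-180,180,s).astype(float).mean(2)
    bench=np.median(im[:20]); 
    def first(p,t):
        i=np.argmax(p>t); return i-1+(t-p[i-1])/(p[i]-p[i-1])
    t=(bench+150)/2; print(n,"bench",bench)
    rows=[(x,-180+first(im[int((130-x)*s)],t)/s,180-first(im[int((130-x)*s)][::-1],t)/s) for x in(66,60,55,52,47,44,42)]
    rows=np.array(rows);print("y ends (x,lo,hi,mid,len)");print(np.c_[rows,rows[:,1:].mean(1),rows[:,2]-rows[:,1]])
    cols=np.array([(y,130-first(im[:,int((y+180)*s)],t)/s,-100+first(im[::-1,int((y+180)*s)],t)/s) for y in(-110,-90,-70,-50,-30,10,30,50,70)])
    print("x edges (y,hi,lo,mid,len)");print(np.c_[cols,cols[:,1:].mean(1),cols[:,1]-cols[:,2]])
```

```text
scene bench 83.0
y ends (x,lo,hi,mid,len)
[[  66.   -118.1   134.78    8.34  252.88]
 [  60.   -118.07  134.72    8.33  252.78]
 [  55.   -118.76  135.14    8.19  253.9 ]
 [  52.   -118.49  134.81    8.16  253.3 ]
 [  47.   -118.32  135.03    8.36  253.35]
 [  44.   -118.28  134.95    8.34  253.23]
 [  42.   -118.12  135.29    8.58  253.41]]
x edges (y,hi,lo,mid,len)
[[-110.     82.31  -42.31   20.    124.62]
 [ -90.     82.51  -45.03   18.74  127.55]
 [ -70.     82.49  -45.26   18.61  127.75]
 [ -50.     82.69   16.21   49.45   66.48]
 [ -30.     83.01   22.78   52.89   60.23]
 [  10.     82.47  -44.89   18.79  127.36]
 [  30.     82.89  -45.22   18.83  128.11]
 [  50.     82.42  -45.31   18.56  127.73]
 [  70.     82.57  -44.94   18.82  127.51]]
top bench 78.66666666666667
y ends (x,lo,hi,mid,len)
[[  66.   -113.94  138.06   12.06  252.  ]
 [  60.   -112.31  138.02   12.86  250.33]
 [  55.   -113.38  137.8    12.21  251.18]
 [  52.   -112.98  137.68   12.35  250.66]
 [  47.   -113.46  138.2    12.37  251.66]
 [  44.   -113.53  137.45   11.96  250.98]
 [  42.   -113.2   137.48   12.14  250.68]]
x edges (y,hi,lo,mid,len)
[[-110.     88.6   -37.88   25.36  126.49]
 [ -90.     88.67  -38.19   25.24  126.85]
 [ -70.     88.91  -38.15   25.38  127.06]
 [ -50.     88.94  -37.91   25.52  126.85]
 [ -30.     93.47  -37.33   28.07  130.8 ]
 [  10.     89.09  -36.81   26.14  125.9 ]
 [  30.     88.86  -37.25   25.8   126.11]
 [  50.     89.1   -37.39   25.86  126.49]
 [  70.     93.73  -37.1    28.31  130.83]]
```

Call:
{"api": "step_arm", "payload": {"commands": [[-0.173,0.807,0,0,0,-0.024,-0.2],[-0.173,0.807,0,0,0,-0.024,-0.2],[-0.173,0.807,0,0,0,-0.024,-0.2],[-0.173,0.807,0,0,0,-0.024,-0.2],[-0.173,0.807,0,0,0,-0.024,-0.2],[-0.173,0.807,0,0,0,-0.024,-0.2],[-0.173,0.807,0,0,0,-0.024,-0.2],[-0.173,0.807,0,0,0,-0.024,-0.2],[-0.173,0.807,0,0,0,-0.024,-0.2],[-0.173,0.807,0,0,0,-0.024,-0.2]]}}

```text
clock: 10.8
tcp_pos: [0.5147, 0.189, 0.2478]
orientation: [-0.533, 3.094, -0.003]
contact_force: [0.9, 0.2, -0.3]
grip_width: 0.0516
```

Run:
```python
from h import *
np.set_printoptions(precision=4,suppress=True)
outs=[]
for n in("scene","top"):
    f=np.load("pics/%s_b.npy"%n,allow_pickle=True).item(); f=dict(f); f["img"]=cv2.imread("pics/%s0.png"%n)[:,:,::-1].copy()
    print(n,"initial carriage",dark(f,.041,np.arange(9,30,3),yc=-.5)[:,[0,1,2,3]].mean(0))
    import h; o=h.O; h.O=np.array([.508,-.223])
    im=rect(f,.127,-60,60,-60,60,5)[:,:,::-1].copy(); h.O=o
    for k in range(-60,60,10): cv2.line(im,((k+60)*5,0),((k+60)*5,5),(0,0,255));cv2.line(im,(0,(60-k)*5),(5,(60-k)*5),(0,0,255))
    outs.append(cv2.resize(im,(400,400)))
cv2.imwrite("pics/k1.png",np.hstack(outs)); print(readout.get_obs()["tcp_pos"])
```

```text
return _methods._mean(a, axis=axis, dtype=dtype,
  ret = ret.dtype.type(ret / rcount)
Traceback (most recent call last):
  File "h.py", line 62, in dark
    l=cross(range(a,c,1),p[a:a+20]); q=cross(range(b,c,-1),p[b-20:b]); o.append((x,l,q,(l+q)/2,q-l))
                                       ~~~~~^^^^^^^^^^^^^^^^^^^^^^^^^
  File "h.py", line 60, in cross
    if p[i]<t: j=i-rng.step; return Y0+(j+(i-j)*(p[j]-t)/(p[j]-p[i]))/s
       ~^^^
IndexError: index 692 is out of bounds for axis 0 with size 600
```

```bash
sed -i 's/X0,X1=0,80; Y0,Y1=-60,15/X0,X1=0,80; Y0,Y1=-60,40/' h.py
python3 - <<'E'
from h import *
import h
np.set_printoptions(precision=4,suppress=True)
outs=[]
for n in("scene","top"):
    f=np.load("pics/%s_b.npy"%n,allow_pickle=True).item(); f=dict(f); f["img"]=cv2.imread("pics/%s0.png"%n)[:,:,::-1].copy()
    print(n,"initial carriage",dark(f,.041,np.arange(9,30,3),yc=-.5)[:,[0,1,2,3]].mean(0))
    o=h.O; h.O=np.array([.508,-.223])
    im=rect(f,.127,-60,60,-60,60,5)[:,:,::-1].copy(); h.O=o
    for k in range(-60,60,10): cv2.line(im,((k+60)*5,0),((k+60)*5,5),(0,0,255));cv2.line(im,(0,(60-k)*5),(5,(60-k)*5),(0,0,255))
    outs.append(cv2.resize(im,(400,400)))
cv2.imwrite("pics/k1.png",np.hstack(outs)); print(readout.get_obs()["tcp_pos"])
E
```

```text
scene initial carriage [ 18.     -21.0018  19.1554  -0.9232]
top initial carriage [ 18.     -19.9865  19.3467  -0.3199]
[0.5147 0.189  0.2478]
```

View pics/k1.png

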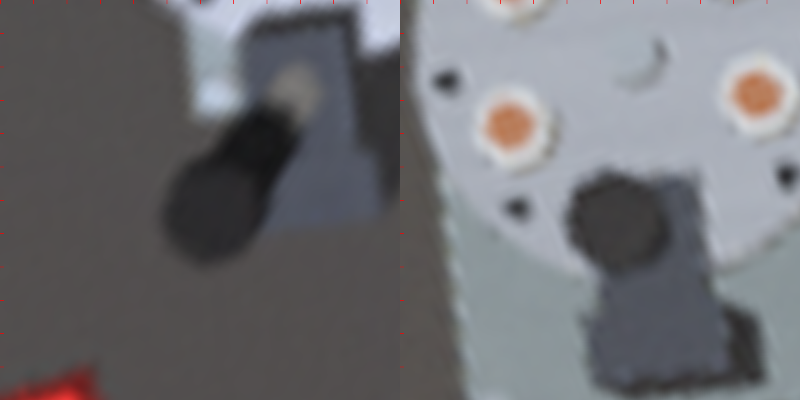

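Call:
{"api": "step_arm", "payload": {"commands": [[0,0,0.08,0,0,0,-0.2],[0,0,0.15,0,0,0,-0.2],[0,0,0.21,0,0,0,-0.2],[0,0,0.25,0,0,0,-0.2],[0,0,0.252,0,0,0,-0.2],[0,0,0.252,0,0,0,1],[0,0,0.252,0,0,0,1],[0,0,0.252,0,0,0,1],[0,0,0.252,0,0,0,1],[0,0,0.252,0,0,0,1]], "newtons": 30}}

```text
clock: 12.05
tcp_pos: [0.5156, 0.1891, 0.123]
orientation: [-0.533, 3.093, -0.002]
contact_force: [-0.7, 0.0, 6.5]
grip_width: 0.0135
```

Run:
```python
from h import *
f=grab_frame("scene"); print(dark(f,.041,np.arange(24,32,1.5))[:,:4].round(2)); print(dark(f,.036,np.arange(36,43,1))[:,:4].round(2))
o=readout.get_obs()["tcp_pos"];print(o,(o[:2]-O)@BY)
```

```text
[[ 24.   -45.43  -5.54 -25.49]
 [ 25.5  -45.59  -5.57 -25.58]
 [ 27.   -45.62  -5.39 -25.51]
 [ 28.5  -45.34  -5.43 -25.39]
 [ 30.   -45.09  -5.36 -25.22]
 [ 31.5  -44.69  -5.31 -25.  ]]
[[ 36.   -33.87 -17.32 -25.59]
 [ 37.   -32.91 -17.99 -25.45]
 [ 38.   -32.11 -19.05 -25.58]
 [ 39.   -30.98 -20.35 -25.66]
 [ 40.   -30.32 -21.3  -25.81]
 [ 41.   -29.5  -21.9  -25.7 ]
 [ 42.   -28.81 -22.03 -25.42]]
[0.51557069 0.18907855 0.12304924] -0.026755556374769746
```

Call:
{"api": "step_arm", "payload": {"commands": [[0,0,0,0,0,0,0.5],[0,0,0,0,0,0,0.3],[0,0,0,0,0,0,0.1],[0,0,0,0,0,0,-0.2],[0,0,0,0,0,0,-0.2],[0,0,0,0,0,0,-0.2],[0,0,0,0,0,0,-0.2],[0,0,0,0,0,0,-0.2],[0,0,0,0,0,0,-0.2],[0,0,0,0,0,0,-0.2]]}}

```text
clock: 13.35
tcp_pos: [0.5156, 0.1891, 0.1231]
orientation: [-0.533, 3.093, -0.002]
contact_force: [0.6, -0.3, 0.4]
grip_width: 0.0513
```

Run:
```python
from h import *
f=grab_frame("scene"); print(dark(f,.041,np.arange(24,32,1.5))[:,:4].round(2)); print(dark(f,.036,np.arange(36,43,1))[:,:4].round(2))
np.save("pics/scene_c.npy",f,allow_pickle=True)
o=readout.get_obs()["tcp_pos"];print(o,(o[:2]-O)@BY)
im=rect(f,.04,22,72,-60,10,11)[:,:,::-1].copy(); cv2.imwrite("pics/r4.png",im)
```

```text
[[ 24.   -45.44  -5.55 -25.5 ]
 [ 25.5  -45.59  -5.58 -25.58]
 [ 27.   -45.6   -5.4  -25.5 ]
 [ 28.5  -45.34  -5.45 -25.39]
 [ 30.   -45.06  -5.38 -25.22]
 [ 31.5  -44.65  -5.31 -24.98]]
[[ 36.   -33.99 -17.3  -25.65]
 [ 37.   -32.97 -17.93 -25.45]
 [ 38.   -32.14 -19.03 -25.58]
 [ 39.   -30.89 -20.38 -25.63]
 [ 40.   -30.25 -21.36 -25.8 ]
 [ 41.   -29.41 -21.94 -25.67]
 [ 42.   -28.77 -22.11 -25.44]]
[0.51558181 0.18908669 0.12307806] -0.02675163646531128
```

View pics/r4.png

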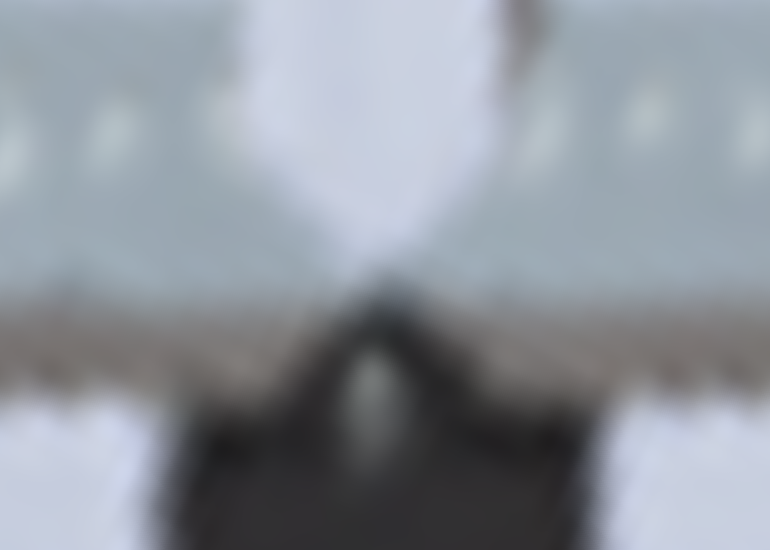

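Call:
{"api": "step_arm", "payload": {"commands": [[0,0,-0.08,0,0,0,-0.2],[0,0,-0.2,0,0,0,-0.2],[0.1,-0.25,-0.25,0,0,0.024,-0.2],[0.3,-0.763,-0.25,0,0,0.024,-0.2],[0.3,-0.763,-0.25,0,0,0.024,-0.2],[0.3,-0.763,-0.25,0,0,0.024,-0.2],[0.3,-0.763,-0.25,0,0,0.024,-0.2],[0.3,-0.763,-0.25,0,0,0.024,-0.2],[0.3,-0.763,-0.25,0,0,0.024,-0.2],[0.3,-0.763,-0.25,0,0,0.024,-0.2]]}}

```text
clock: 14.65
tcp_pos: [0.5006, -0.2242, 0.2486]
orientation: [-0.289, 3.125, -0.004]
contact_force: [0.3, 0.8, -0.3]
grip_width: 0.0514
```

Run:
```python
from h import *
import fit
np.set_printoptions(precision=2,suppress=True)
for n,x0,y0 in(("scene",47.6,-25.4),("top",46,-23)):
    f=grab_frame(n); np.save("pics/%s_d.npy"%n,f,allow_pickle=True)
    print(n,"carriage",np.median(dark(f,.041,np.arange(9,28,1.5),yc=-25),0)); print("nose36",dark(f,.036,np.arange(34,44,1),yc=-25)[:,:4])
    print("pointer42",*fit.fitp(f,x0,y0,42)[:2])
im=rect(f,.04,17,67,-60,10,11)[:,:,::-1].copy(); im=cv2.convertScaleAbs(im,alpha=1.4,beta=-20);cv2.imwrite("pics/r5.png",im)
```

```text
scene carriage [ 18.   -45.5   -5.45 -25.48  40.05]
nose36 [[ 34.   -43.73 -12.14 -27.93]
 [ 35.   -35.27 -16.77 -26.02]
 [ 36.   -33.96 -17.55 -25.76]
 [ 37.   -32.84 -17.99 -25.42]
 [ 38.   -32.06 -18.92 -25.49]
 [ 39.   -30.9  -20.34 -25.62]
 [ 40.   -30.19 -21.34 -25.76]
 [ 41.   -29.2  -21.9  -25.55]
 [ 42.   -28.45 -22.01 -25.23]
 [ 43.   -27.81 -22.09 -24.95]]
pointer42 [ 48.81 -25.91  34.53   0.37] 10.901629496891447
top carriage [ 18.   -44.53  -4.78 -24.7   39.8 ]
nose36 [[ 34.   -32.67 -16.28 -24.47]
 [ 35.   -31.14 -16.9  -24.02]
 [ 36.   -30.11 -17.61 -23.86]
 [ 37.   -29.35 -18.59 -23.97]
 [ 38.   -28.71 -19.26 -23.98]
 [ 39.      nan -19.66    nan]
 [ 40.      nan -20.11    nan]
 [ 41.      nan -20.47    nan]
 [ 42.   -25.16 -20.73 -22.95]
 [ 43.   -25.43 -21.12 -23.28]]
pointer42 [ 44.18 -22.96  23.07   0.25] 20.87983756280832
```

View pics/r5.png

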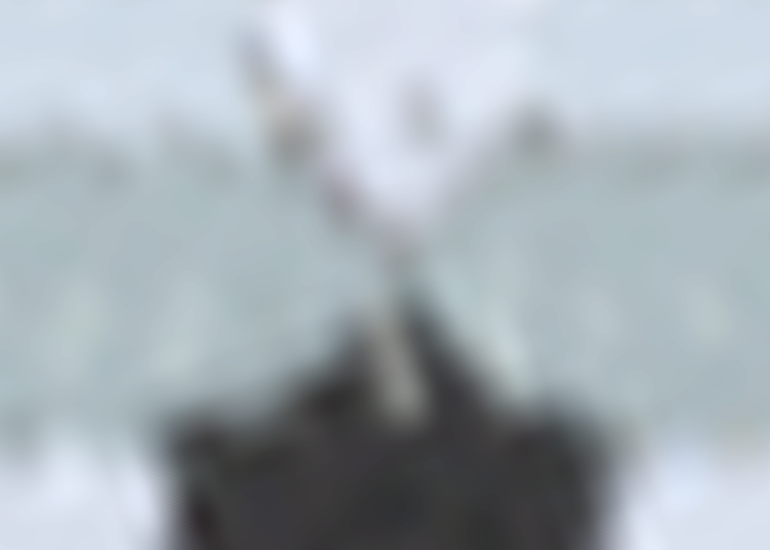

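Call:
{"api": "step_arm", "payload": {"commands": [[-0.181,0.8085,0,0,0,-0.025,-0.2],[-0.181,0.8085,0,0,0,-0.025,-0.2],[-0.181,0.8085,0,0,0,-0.025,-0.2],[-0.181,0.8085,0,0,0,-0.025,-0.2],[-0.181,0.8085,0,0,0,-0.025,-0.2],[-0.181,0.8085,0,0,0,-0.025,-0.2],[-0.181,0.8085,0,0,0,-0.025,-0.2],[-0.181,0.8085,0,0,0,-0.025,-0.2],[-0.181,0.8085,0,0,0,-0.025,-0.2],[-0.181,0.8085,0,0,0,-0.025,-0.2]]}}

```text
clock: 16.0
tcp_pos: [0.5136, 0.1928, 0.2481]
orientation: [-0.54, 3.092, -0.002]
contact_force: [-0.2, 0.4, 0.1]
grip_width: 0.0513
```

```bash
python3 -c "
from h import *
o=readout.get_obs();print(o['tcp_pos'],(o['tcp_pos'][:2]-O)@BY,o['orientation'])"
```

```text
[0.51364436 0.1928495  0.24806652] -0.022556441482139724 [-5.40160606e-01  3.09191814e+00 -2.10799793e-03]
```

Call:
{"api": "step_arm", "payload": {"commands": [[-0.001,-0.007,0.08,0,0,0,-0.2],[-0.001,-0.007,0.15,0,0,0,-0.2],[-0.001,-0.007,0.21,0,0,0,-0.2],[-0.001,-0.007,0.25,0,0,0,-0.2],[-0.001,-0.007,0.25,0,0,0,-0.2],[-0.001,-0.007,0.25,0,0,0,-0.2],[-0.001,-0.007,0.25,0,0,0,1],[-0.001,-0.007,0.25,0,0,0,1],[-0.001,-0.007,0.25,0,0,0,1],[-0.001,-0.007,0.25,0,0,0,1]], "newtons": 30}}

```text
clock: 17.25
tcp_pos: [0.5161, 0.1897, 0.1239]
orientation: [-0.539, 3.091, -0.002]
contact_force: [-0.5, 0.1, 5.8]
grip_width: 0.0138
```

```bash
python3 -c "
from h import *
f=grab_frame('scene');print(dark(f,.041,np.arange(24,32,1.5))[:,:4].round(2)); print(dark(f,.036,np.arange(36,42,1))[:,:4].round(2))
o=readout.get_obs();print(o['tcp_pos'],(o['tcp_pos'][:2]-O)@BY,o['orientation'])"
```

```text
[[ 24.   -45.09  -4.39 -24.74]
 [ 25.5  -45.01  -4.4  -24.71]
 [ 27.   -45.04  -4.47 -24.75]
 [ 28.5  -45.    -4.74 -24.87]
 [ 30.   -44.88  -4.8  -24.84]
 [ 31.5  -44.48  -4.91 -24.7 ]]
[[ 36.   -32.81 -16.74 -24.78]
 [ 37.   -32.1  -17.67 -24.89]
 [ 38.   -31.49 -18.62 -25.06]
 [ 39.   -30.49 -19.98 -25.24]
 [ 40.   -29.85 -21.14 -25.49]
 [ 41.   -28.94 -21.76 -25.35]]
[0.51608519 0.18972042 0.12390103] -0.026324084507185087 [-5.39512881e-01  3.09092807e+00 -1.63372787e-03]
```

Call:
{"api": "step_arm", "payload": {"commands": [[0,0,0,0,0,0,0.5],[0,0,0,0,0,0,0.3],[0,0,0,0,0,0,0.1],[0,0,0,0,0,0,-0.2],[0,0,0,0,0,0,-0.2],[0,0,0,0,0,0,-0.2],[0,0,-0.05,0,0,0,-0.2],[0,0,-0.1,0,0,0,-0.2],[0,0,-0.18,0,0,0,-0.2],[0,0,-0.25,0,0,0,-0.2]]}}

```text
clock: 18.55
tcp_pos: [0.5155, 0.1897, 0.2502]
orientation: [-0.54, 3.091, -0.002]
contact_force: [0.1, -0.5, -0.3]
grip_width: 0.0513
```

Call:
{"api": "step_arm", "payload": {"commands": [[0.305,-0.762,0,0,0,0.024,-0.2],[0.305,-0.762,0,0,0,0.024,-0.2],[0.305,-0.762,0,0,0,0.024,-0.2],[0.305,-0.762,0,0,0,0.024,-0.2],[0.305,-0.762,0,0,0,0.024,-0.2],[0.305,-0.762,0,0,0,0.024,-0.2],[0.305,-0.762,0,0,0,0.024,-0.2],[0.305,-0.762,0,0,0,0.024,-0.2],[0.305,-0.762,0,0,0,0.024,-0.2],[0.305,-0.762,0,0,0,0.024,-0.2]]}}

```text
clock: 19.8
tcp_pos: [0.5015, -0.2187, 0.2501]
orientation: [-0.309, 3.122, 0.0]
contact_force: [-0.8, 0.2, 0.4]
grip_width: 0.0511
```

Run:
```python
from h import *
np.set_printoptions(precision=2,suppress=True)
ims=[]
for n in("scene","top"):
    f=grab_frame(n); np.save("pics/%s_e.npy"%n,f,allow_pickle=True)
    print(n,"carriage",np.median(dark(f,.041,np.arange(9,28,1.5),yc=-25),0)); print("nose36",dark(f,.036,np.arange(35,42,1),yc=-25)[:,:4])
    ims.append(rect(f,.04,20,70,-60,15,8)[:,:,::-1])
    if n=="scene":
        import h; h.O=np.array([.5017,-.2204]); ims.append(cv2.resize(rect(f,.108,-60,60,-60,60,5),(200,200))[:,:,::-1]); h.O=np.array([.503,.213])
k=ims.pop(1)
a=cv2.resize(np.vstack(ims),(450,600)); c=np.zeros((600,350,3),np.uint8)
p=f; s=np.load("pics/scene_e.npy",allow_pickle=True).item()
u,v=proj(s,[.5017,-.2204,.12]).astype(int); c[:340]=cv2.resize(s["img"][v-50:v+50,u-50:u+53,::-1],(350,340))
cv2.imwrite("pics/r6.png",np.hstack([a,c])); o=readout.get_obs(); print(o["tcp_pos"],o["orientation"])
```

```text
scene carriage [ 18.   -45.17  -4.6  -24.8   40.7 ]
nose36 [[ 35.   -34.38 -15.77 -25.07]
 [ 36.   -32.81 -17.09 -24.95]
 [ 37.   -32.02 -17.8  -24.91]
 [ 38.   -31.48 -18.56 -25.02]
 [ 39.   -30.57 -19.94 -25.26]
 [ 40.   -29.92 -21.18 -25.55]
 [ 41.   -28.83 -21.75 -25.29]]
top carriage [ 18.   -44.18  -4.54 -24.25  39.49]
nose36 [[ 35.   -30.93 -16.71 -23.82]
 [ 36.   -29.77 -17.42 -23.6 ]
 [ 37.   -28.97 -18.26 -23.61]
 [ 38.   -28.67 -18.93 -23.8 ]
 [ 39.   -28.73 -19.44 -24.08]
 [ 40.   -28.25 -20.38 -24.31]
 [ 41.   -27.7  -21.   -24.35]]
[ 0.5  -0.22  0.25] [-0.31  3.12 -0.  ]
```

View pics/r6.png

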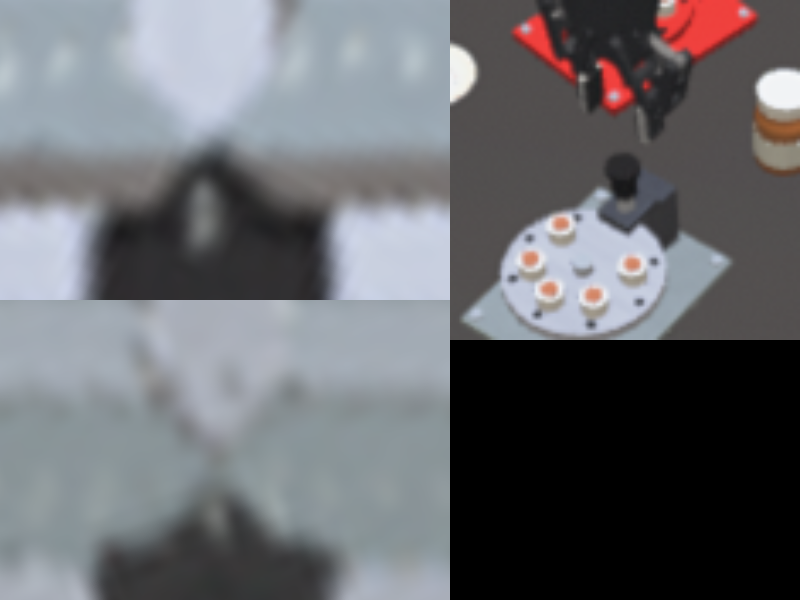

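The slide is now aligned as well as I can measure. In the top view the tips sit at columns 222 (pointer) and 218 (nose), which is under 1 mm. The scene view puts them at 205 and 215, most of which is the height bias I expected. In the crop the open fingers straddle the knob, so I'll go down onto it next.

Call:
{"api": "step_arm", "payload": {"commands": [[0,-0.003,0.02,0,0,0,-0.4],[0,-0.003,0.06,0,0,0,-0.4],[0,-0.003,0.1,0,0,0,-0.4],[0,-0.003,0.14,0,0,0,-0.4],[0,-0.003,0.178,0,0,0,-0.4],[0,-0.003,0.178,0,0,0,-0.4],[0,-0.003,0.178,0,0,0,0.3],[0,-0.003,0.178,0,0,0,1],[0,-0.003,0.178,0,0,0,1],[0,-0.003,0.178,0,0,0,1]], "newtons": 50}}

```text
clock: 21.15
tcp_pos: [0.5029, -0.2226, 0.1625]
orientation: [-0.306, 3.119, -0.005]
contact_force: [0.3, -5.1, -0.3]
grip_width: 0.0285
```

Call:
{"api": "step_arm", "payload": {"commands": [[0,0,0,0,0,0,1],[0,0,0,0,0,0,1],[0,0,0,0,0,0,1],[0,0,0,0,0,0,1],[0,0,0,0,0,0,1],[0,0,0,0,0,0,1],[0,0,0,0,0,0,1],[0,0,0,0,0,0,1],[0,0,0,0,0,0,1],[0,0,0,0,0,0,1]], "newtons": 60}}

```text
clock: 22.4
tcp_pos: [0.5029, -0.2226, 0.1625]
orientation: [-0.306, 3.119, -0.006]
contact_force: [0.4, -2.7, -1.9]
grip_width: 0.0278
```

Call:
{"api": "step_arm", "payload": {"commands": [[0,0,0,0,0,0,-0.3],[0,0,0,0,0,0,-0.3],[0,0,0,0,0,0,-0.3],[0,-0.002,0.006,0,0,0,-0.3],[0,-0.002,0.013,0,0,0,-0.3],[0,-0.002,0.013,0,0,0,-0.3],[0,-0.002,0.013,0,0,0,1],[0,-0.002,0.013,0,0,0,1],[0,-0.002,0.013,0,0,0,1],[0,-0.002,0.013,0,0,0,1]], "newtons": 60}}

```text
clock: 23.65
tcp_pos: [0.5031, -0.2228, 0.1563]
orientation: [-0.307, 3.119, -0.004]
contact_force: [-2.2, 3.7, 5.5]
grip_width: 0.0263
```

Run:
```python
from h import *
o=readout.get_obs(); print(o["tcp_pos"],o["grip_width"],o["contact_force"])
f=grab_frame("scene"); u,v=proj(f,[.503,-.223,.12]).astype(int); print(u,v)
cv2.imwrite("pics/g1.png",cv2.resize(f["img"][v-50:v+40,u-55:u+55,::-1],(770,600),interpolation=cv2.INTER_CUBIC))
```

```text
[ 0.50311642 -0.22284681  0.15629386] 0.02632254960841485 [-2.21371251  3.66549501  5.48665098]
263 181
```

View pics/g1.png

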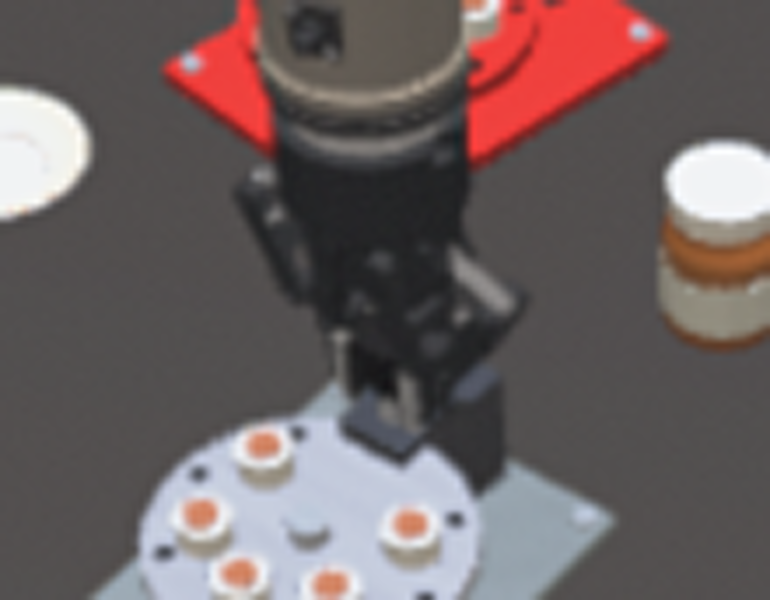

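The fingers close on the knob from both sides, at about (380, 370) in the crop, and stay clear of the bracket top. I'll give them time to finish closing.

Call:
{"api": "step_arm", "payload": {"commands": [[0,0,0,0,0,0,1],[0,0,0,0,0,0,1],[0,0,0,0,0,0,1],[0,0,0,0,0,0,1],[0,0,0,0,0,0,1],[0,0,0,0,0,0,1],[0,0,0,0,0,0,1],[0,0,0,0,0,0,1],[0,0,0,0,0,0,1],[0,0,0,0,0,0,1]], "newtons": 70}}

```text
clock: 24.95
tcp_pos: [0.5031, -0.2228, 0.1563]
orientation: [-0.307, 3.119, -0.004]
contact_force: [-2.6, 2.9, 5.9]
grip_width: 0.0258
```

Call:
{"api": "step_arm", "payload": {"commands": [[0,0,-0.003,0,0,0,1],[0,0,-0.006,0,0,0,1],[0,0,-0.009,0,0,0,1],[0,0,-0.012,0,0,0,1],[0,0,-0.015,0,0,0,1],[0,0,-0.018,0,0,0,1],[0,0,-0.021,0,0,0,1],[0,0,-0.024,0,0,0,1],[0,0,-0.024,0,0,0,1],[0,0,-0.024,0,0,0,1]], "newtons": 80}}

```text
clock: 26.2
tcp_pos: [0.503, -0.2228, 0.1682]
orientation: [-0.307, 3.119, -0.004]
contact_force: [3.2, 1.0, -9.7]
grip_width: 0.0257
```

Force is −9.7 N after 11.9 mm, which matches the spring at that lift, so the plunger is coming up with the hand. I'll go on to the stop.

Call:
{"api": "step_arm", "payload": {"commands": [[0,0,-0.001,0,0,0,1],[0,0,-0.002,0,0,0,1],[0,0,-0.003,0,0,0,1],[0,0,-0.004,0,0,0,1],[0,0,-0.005,0,0,0,1],[0,0,-0.005,0,0,0,1],[0,0,-0.005,0,0,0,1],[0,0,-0.005,0,0,0,1],[0,0,-0.005,0,0,0,1],[0,0,-0.005,0,0,0,1]]}}

```text
clock: 27.45
tcp_pos: [0.5029, -0.2227, 0.1706]
orientation: [-0.307, 3.12, -0.004]
contact_force: [5.2, 0.1, -15.7]
grip_width: 0.0257
```

Call:
{"api": "step_arm", "payload": {"commands": [[0,0,-0.001,0,0,0,1],[0,0,-0.0015,0,0,0,1],[0,0,-0.0015,0,0,0,1],[0,0,-0.0015,0,0,0,1],[0,0,-0.0015,0,0,0,1],[0,0,-0.0015,0,0,0,1],[0,0,-0.0015,0,0,0,1],[0,0,-0.0015,0,0,0,1],[0,0,-0.0015,0,0,0,1],[0,0,-0.0015,0,0,0,1]]}}

```text
clock: 28.7
tcp_pos: [0.5029, -0.2227, 0.1707]
orientation: [-0.307, 3.12, -0.004]
contact_force: [6.9, -1.2, -20.6]
grip_width: 0.0252
```

Run:
```python
from h import *
np.set_printoptions(precision=2,suppress=True)
f=grab_frame("scene"); t=grab_frame("top")
for n,g in(("scene",f),("top",t)):
    print(n,np.median(dark(g,.041,np.arange(9,28,1.5),yc=-25),0))
o=readout.get_obs(); print(o["clock"],o["tcp_pos"]*1e3,o["grip_width"],o["contact_force"])
u,v=proj(f,[.503,-.223,.12]).astype(int)
cv2.imwrite("pics/g2.png",cv2.resize(f["img"][v-50:v+40,u-55:u+55,::-1],(770,600),interpolation=cv2.INTER_CUBIC))
```

```text
scene [ 18.   -45.16  -4.6  -24.79  40.72]
top [ 18.   -44.16  -4.53 -24.23  39.51]
28.8 [ 502.9  -222.7   170.68] 0.025403301647115382 [  6.75   0.18 -21.86]
```

View pics/g2.png

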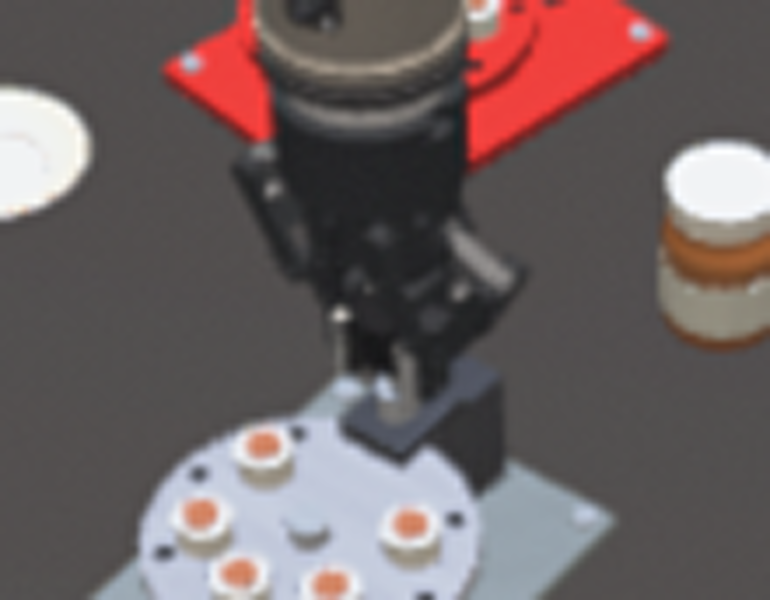

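The arm is against the stop: force rose from 15.7 to about 21 N for 0.1 mm of travel. The barrel is visible under the raised fingers at about (398, 400), and the slide has not moved.

```bash
python3 -c "
from h import *
o=readout.get_obs();print(o['clock'],o['tcp_pos'],o['contact_force'],o['grip_width']);print(r.hand_in())"
```

```text
28.8 [ 0.50290008 -0.22269962  0.17068081] [  6.7498996    0.17767087 -21.85864231] 0.025403301647115382
the job is handed in; nothing more can be done
None
```

I parked the slide opposite the pointed clamp, then pulled the grey carrier's plunger up to its stop. I handed the job in at 28.8 s with the gripper still holding the knob.

- **Slide:** it took three grips on the fin to get the position right. At the end the top view puts the nose tip within about 0.5–1 mm of the pointer tip along the track. The scene view showed a larger gap between the tips. Most of that is the tips being seen at different heights. The two cameras disagree by up to about 1 mm on the pointed clamp's position, so I can't claim better than roughly 1 mm. The carriage had not moved after the plunger was pulled.
- **Plunger:** the hand rose 14.4 mm. The pull was about 10 N at 12 mm, which matches the spring, then rose to about 21 N with almost no further travel, so it is at the stop. The grip is 80 N and the opening held steady.
- **Check that disagreed:** the fingers stopped at about 25–26 mm, although the knob should be 23 mm across. The pads may be touching the wider cap as well. I saw no slip.
- **Other things on the bench:** I sent the arm near none of the loose items or the red look-alike, but I did not re-measure the loose items at the end.

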